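# Hook the green dish carrier under the dock's stud

### The arm

A 7-joint arm with a two-finger parallel gripper is mounted at the origin on the work surface. World frame = base frame: x ahead of the robot, y to its left, z up, the work surface at z = 0. Lengths are in m, angles in degrees, forces in N, time in s.
With the tool pointing down it reaches from about 0.4 to 0.875 m from the base axis. Payload 6.5 kg.
Tool frame: the origin (TCP) lies on the centre line of the jaws, within the pads' length; the fingertips stand 8 mm ahead of it and the grasp point (between the pads) lies 11 mm behind it (nose_length is the distance from the TCP to the fingertips, in m); z points along the fingers, y is the line along which they close (so a half turn about z gives the same grasp; the last joint's range is limited). The gripper opens to 85 mm and grips with 20 to 120 N. Pads are 22 mm wide; open, the fingers measure 114 mm over their backs; the gripper's body (76 mm by 85 mm) begins 54 mm behind the grasp point. The pads swing forward as they close: fully open they stand 13 mm farther back than shut.
Start: joints at [-67.391, 30.733, -0.252, 88.115, 0.149, 61.152, -4.079], TCP at [0.289, 0.582, 0.239] pointing down, gripper open.
Joint ranges: [-154.64, 154.64], [-21.42, 123.67], [-72.66, 72.17], [13.99, 137.28], [-74.86, 254.86], [10.95, 109.41], [-158.01, 158.01]. Speed limits (degrees/s): [136.94, 136.94, 180, 180, 180, 180, 180].

### API

Orientations are given as a 3x3 rotation matrix whose columns are the frame's x, y, z axes.
In Python, from rig import * gives the robot as it stands.
- The arm moves only by the tool play_rows, never from a script. Its argument "plan" is a list of rows, each an object of numbers: "dx", "dy", "dz": the shift along the world's x, y, z in m; "twist": the turn about the world's z in degrees; "grip": the gripper command: -1 is fully open, 1 is shut, values between are in proportion. In form: [{"dx": .., "dy": .., "dz": .., "twist": .., "grip": ..}, ...]. A call has 1 to 20 rows; each row shifts and turns the commanded pose from where the row before left it; what a row does not reach is not made up. A row lasts 1/10 s, in which the tool goes at most 50 mm and 8.59 degrees, less where a joint would pass 70% of its speed; a pose out of reach is approached as far as the arm can. A call is refused whole if a number of a shift passes 0.05 or a number of a turn 8.59, either way. A call with a gripper value outside its range is refused whole. The fingers move at their own pace and stop on an object; "newtons" is the grip in N (left out, the last holds). Time passes only in rows, so rows that do not move let the fingers close. It gives the time, the measured TCP pose, the force, the opening and the grip force at its end, in the units of the state.
- state(): the state, without advancing time (a new reading comes with each control period).
- read_camera(name): name is "side" or "top" or "wrist"; returns a dict with "image" (420x560x3 uint8, red, green, blue), "K" (3x3 intrinsics, pixels), "distortion" ([k1, k2, p1, p2, k3] as OpenCV has them; the pictures are not rectified), "origin" and "attitude" of the camera in the world. Camera axes: x right, y down, z forward; pixel columns grow to the right and rows downward; lengths in m; the calibration is good to about 2 mm. A picture is of the moment at which its call begins. There is no depth.
- sign_off(): hands the job in; it is judged then, once.
The state is a dict: "t": time; "q": joint angles; "qvel": joint speeds; "joint_torque": joint torques, N m; "tcp_pos": TCP position; "tcp_rot": TCP orientation; "force": force on the tool from outside, world axes, zero at the start; "torque": the same for the moment, N m; "gripper_width": finger opening in m; "grasp_force": force on a finger pad.
Only numpy, scipy, OpenCV 4.12 (cv2) and the standard library are available. Lean on these libraries where they do the work, as an engineer would, in place of code of your own. Each camera call takes 0.05 s, during which the arm holds its last target. There are 200 camera calls.

### The job

Put the green-handled dish carrier on the microscope's white loading dock: tilt it to pass its oblong eye over the stud's wide red head, then level it so that it lies flat on the dock under the head, in line with the dock, its handle above the dock, and cannot be lifted straight off. Let go of it, and leave the orange and the blue carrier where they are.

Things in the scene. Friction and masses are not known exactly. Their poses are not given: they have to be found in the camera images.
- green_grip (a point): Centre of the green handle of the carrier to mount: an upright fin 34 mm long (x), 14 mm thick (y, grip across it), its top 45 mm above the underside of the carrier's plate, this point 25 mm above it. Plate: aluminium, flat on the bench, 5 mm thick, 60 mm wide (y), x from -102 to +70 mm of this point, 0.18 kg, balanced near the fin. -x points to the eye, z up; a low dish ring is at the +x end.
- green_eye (a point): Centre of the green carrier's oblong eye, a through opening in its plate, 56 mm along x and 36 mm along y, at mid-thickness (2.5 mm above the underside), 62 mm from the handle's centre towards -x. Bars 12 mm wide frame its -x end and its sides. Axes as for green_grip.
- stud (a point): Top centre of the fixed dock's stud, 55 mm above the bench: a red head 64 mm along x, 18 mm along y, 6 mm thick, on a steel stem 10 mm in diameter. The gap under the head is 24 mm. The head is longer than the eye: tilt the carrier 25 to 30 degrees, eye end down, lower its end bar past the head's -x end, move it towards +x under the head, then level it. Axes are the dock's.
- dock: White block fixed to the bench, flat top 25 mm above the bench, 90 mm wide (y), x from -112 to +88 mm of its origin (underside). z up; the stem stands at x = -62 mm, y = 0. A mounted carrier lies flat on the top, its axes along the dock's, the stem through its eye, its handle above the dock's origin.
- orange_grip (a point): Centre of the handle of a carrier of the same shape with an orange fin and ring, lying flat on the bench; leave it alone. Axes as for green_grip.
- blue_grip (a point): Centre of the handle of a carrier of the same shape with a blue fin and ring, lying flat on the bench; leave it alone. Axes as for green_grip.
Mind the look-alikes: they are no part of the job. What is shaped like the dock but brown is not meant.

How it is judged:
By the outcome, as a careful person would: the job done as asked, in the order asked, and still so for the second after the job is handed in, with the robot touching nothing.
It also fails if it takes over 45 s, if anything falls off the work surface, if the arm or the gripper's body presses on something with over 40 N, if the wrist force passes 120 N, or if a joint passes its speed limit or range.

## Working session

There is one attempt and no reset: what is moved stays moved. The work goes in short steps, Python scripts to look and compute and a tool call to move; the robot and the scene stay as the last step left them, time stands still between calls to the robot, and variables do not carry over. Pictures are saved under pics/ and viewed, at most 10 in all, crops included, and the job is handed in when it is done.

Besides the shell and the picture viewer there is one more tool, called in YAML: its name, and indented under it one key for each argument. play_rows: Moves the arm, as the interface text tells. Its arguments: {"type":"object","properties":{"plan":{"type":"array"},"newtons":{"type":"number"}},"required":["plan"]}

```bash
ls; mkdir -p pics
python3 - <<'E'
from rig import *
import cv2,numpy as np
s=state(); print({k:np.round(v,3) if not isinstance(v,(dict,str)) else v for k,v in s.items()})
a=[]
for n in("side","top","wrist"):
    r=read_camera(n); cv2.imwrite(f"pics/{n}0.png",r["image"][:,:,::-1]); np.savez(f"{n}0.npz",**r)
    print(n,np.round(r["origin"],3),np.round(r["attitude"],3).tolist(),np.round(r["K"],1).tolist(),r["distortion"])
    a.append(r["image"])
E
```

```text
pics
{'t': np.float64(0.0), 'q': array([-67.392,  30.778,  -0.256,  88.172,   0.148,  61.15 ,  -4.078]), 'qvel': array([-0.079, -0.046, -0.003,  0.125, -0.02 , -0.094, -0.021]), 'joint_torque': array([-1.0000e-03, -5.8341e+01,  1.0480e+00, -2.5909e+01,  1.2000e-02,
        1.0000e-02,  0.0000e+00]), 'tcp_pos': array([0.289, 0.582, 0.238]), 'tcp_rot': array([[-0.896,  0.445, -0.001],
       [ 0.445,  0.896, -0.002],
       [-0.   , -0.002, -1.   ]]), 'force': array([ 0.084, -0.028, -0.08 ]), 'torque': array([-0.011, -0.007,  0.009]), 'grasp_force': np.float64(0.0), 'gripper_width': np.float64(0.086)}
side [ 0.282 -0.934  0.757] [[0.961, -0.183, 0.208], [-0.276, -0.568, 0.776], [-0.024, -0.803, -0.596]] [[489.8, 0.0, 282.4], [0.0, 489.8, 214.4], [0.0, 0.0, 1.0]] [-0.03223375  0.          0.          0.          0.        ]
top [ 0.393 -0.047  1.415] [[-0.018, -0.994, 0.106], [-1.0, 0.016, -0.013], [0.011, -0.106, -0.994]] [[503.1, 0.0, 280.6], [0.0, 503.1, 208.6], [0.0, 0.0, 1.0]] [-0.01806267  0.          0.          0.          0.        ]
wrist [0.214 0.619 0.373] [[0.444, 0.847, 0.291], [0.896, -0.42, -0.145], [-0.001, 0.325, -0.946]] [[301.8, 0.0, 278.2], [0.0, 301.8, 214.2], [0.0, 0.0, 1.0]] [-0.03944867  0.          0.          0.          0.        ]
```

View pics/top0.png

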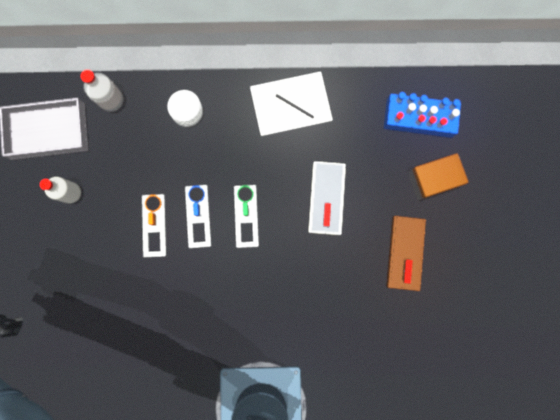

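View pics/side0.png

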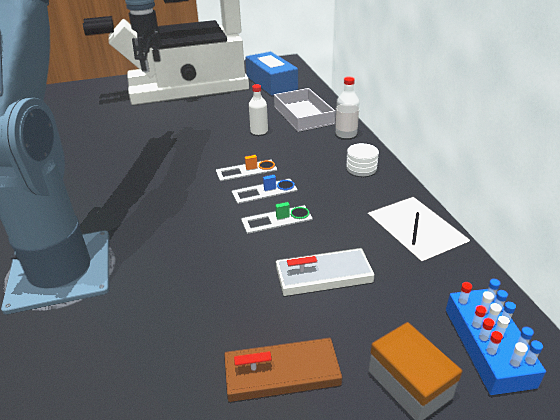

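```bash
cat > h.py <<'E'
import numpy as np,cv2
def rays(r,px):
    u=cv2.undistortPoints(np.array(px,float).reshape(-1,1,2),r["K"],r["distortion"]).reshape(-1,2)
    return np.c_[u,np.ones(len(u))]@np.asarray(r["attitude"]).T
def plane(r,px,z):
    d=rays(r,px); o=np.asarray(r["origin"]); return o+d*((z-o[2])/d[:,2])[:,None]
def blobs(r,lo,hi,amin=15):
    h=cv2.cvtColor(r["image"],cv2.COLOR_RGB2HSV); m=cv2.inRange(h,lo,hi)
    cs,_=cv2.findContours(m,cv2.RETR_EXTERNAL,cv2.CHAIN_APPROX_NONE)
    return [c for c in cs if cv2.contourArea(c)>=amin]
def rect(P):
    c,(w,h),a=cv2.minAreaRect((P[:,:2]*1000).astype(np.float32)); b=cv2.boxPoints((c,(w,h),a))
    e=[b[1]-b[0],b[2]-b[1]]; l=max(e,key=np.linalg.norm); l=l*np.sign(l[0])
    return np.round(c,1),round(max(w,h),1),round(min(w,h),1),round(float(np.degrees(np.arctan2(l[1],l[0]))),1)
GREEN=((45,90,40),(80,255,255)); RED=((0,190,120),(4,255,255)); WHITE=((0,0,130),(180,45,255))
E
python3 - <<'E'
from h import *
for n in("top","side"):
    r=dict(np.load(f"{n}0.npz"))
    for nm,R,z in(("green",GREEN,.045),("red",RED,.055),("white",WHITE,.005)):
        for c in blobs(r,*R,amin=12 if nm!="white" else 500):
            x,y=c.reshape(-1,2).mean(0)
            if not(150<y<320 and 120<x<430): continue
            for zz in ([z] if nm!="white" else [.005,.025]):
                print(n,nm,np.round([x,y]),cv2.contourArea(c),zz,rect(plane(r,c.reshape(-1,2),zz)))
E
```

```text
top green [245. 197.] 72.0 0.045 (array([563.7,  32.9]), 82.9, 38.4, -0.7)
top red [408. 271.] 121.0 0.055 (array([ 362.6, -403.3]), 60.1, 17.4, -6.9)
top red [327. 214.] 40.5 0.055 (array([ 519.1, -189.4]), 52.6, 9.2, -5.2)
top white [153. 222.] 1010.0 0.005 (array([502.4, 293.2]), 177.0, 65.8, 1.9)
top white [153. 222.] 1010.0 0.025 (array([500.8, 288.3]), 174.5, 64.8, 1.9)
top white [246. 213.] 1043.5 0.005 (array([524.4,  33.5]), 177.5, 65.5, 1.6)
top white [246. 213.] 1043.5 0.025 (array([522.6,  32.4]), 175.0, 64.6, 1.6)
top white [197. 213.] 1031.5 0.005 (array([526.2, 169.2]), 177.7, 65.6, 3.5)
top white [197. 213.] 1031.5 0.025 (array([524.3, 166.1]), 175.2, 64.7, 3.5)
top white [327. 198.] 2346.5 0.005 (array([ 572.6, -196. ]), 207.3, 95.6, -5.3)
top white [327. 198.] 2346.5 0.025 (array([ 570. , -193.9]), 204.3, 94.3, -5.3)
side green [299. 212.] 154.5 0.045 (array([572.5, -12.4]), 45.4, 41.9, 72.1)
side green [282. 210.] 181.5 0.045 (array([534.5,  11.1]), 67.0, 35.1, 73.3)
side red [301. 260.] 125.5 0.055 (array([ 520.1, -190.8]), 61.9, 16.9, -5.5)
side white [323. 271.] 3178.5 0.005 (array([ 576.2, -184.2]), 207.8, 115.3, -5.5)
side white [323. 271.] 3178.5 0.025 (array([ 568.3, -204.1]), 202.3, 112.2, -5.5)
side white [276. 221.] 669.0 0.005 (array([525.5,  33.4]), 174.1, 67.2, 1.6)
side white [276. 221.] 669.0 0.025 (array([519.1,   7.7]), 169.5, 65.5, 1.6)
side white [418. 228.] 3184.5 0.005 (array([ 848.5, -103. ]), 213.4, 152.0, -78.5)
side white [418. 228.] 3184.5 0.025 (array([ 833.4, -125.1]), 207.7, 148.0, -78.5)
side white [263. 192.] 507.5 0.005 (array([528.4, 168.7]), 173.0, 67.9, 3.3)
side white [263. 192.] 507.5 0.025 (array([521.8, 139.4]), 168.4, 66.1, 3.3)
side white [362. 159.] 866.5 0.005 (array([853.7, 244.8]), 195.0, 95.7, 65.9)
side white [362. 159.] 866.5 0.025 (array([838.5, 213.5]), 189.8, 93.2, 65.9)
```

play_rows:
  plan:
    - {"dx": 0.018,"dy": -0.039,"dz": -0.006,"twist": 2}
    - {"dx": 0.018,"dy": -0.039,"dz": -0.006,"twist": 2}
    - {"dx": 0.018,"dy": -0.039,"dz": -0.006,"twist": 2}
    - {"dx": 0.018,"dy": -0.039,"dz": -0.006,"twist": 2}
    - {"dx": 0.018,"dy": -0.039,"dz": -0.006,"twist": 2}
    - {"dx": 0.018,"dy": -0.039,"dz": -0.006,"twist": 2}
    - {"dx": 0.018,"dy": -0.039,"dz": -0.006,"twist": 2}
    - {"dx": 0.018,"dy": -0.039,"dz": -0.006,"twist": 2}
    - {"dx": 0.018,"dy": -0.039,"dz": -0.006,"twist": 2}
    - {"dx": 0.018,"dy": -0.039,"dz": -0.006,"twist": 2}
    - {"dx": 0.018,"dy": -0.039,"dz": -0.006,"twist": 2}
    - {"dx": 0.018,"dy": -0.039,"dz": -0.006,"twist": 2}
    - {"dx": 0.018,"dy": -0.039,"dz": -0.006,"twist": 2}
    - {"dx": 0.018,"dy": -0.039,"dz": -0.006,"twist": 2}
    - {"grip": -0.2}
    - {}

```text
$.plan[0]: bad value
```

Run:
```python
from rig import *
from h import *
s=state(); print(s["t"],np.round(s["tcp_pos"],4),np.round(s["tcp_rot"],3).tolist(),s["gripper_width"])
r=read_camera("wrist"); cv2.imwrite("pics/w1.png",r["image"][:,:,::-1]); np.savez("w1.npz",**r)
for nm,R,z in(("green",GREEN,.045),("white",((0,0,120),(180,45,255)),.005)):
    for c in blobs(r,*R,amin=200): print(nm,c.reshape(-1,2).mean(0),cv2.contourArea(c),rect(plane(r,c.reshape(-1,2),z)))
```

```text
0.15 [0.2888 0.5818 0.2386] [[-0.896, 0.445, -0.001], [0.445, 0.896, -0.001], [-0.0, -0.001, -1.0]] 0.08520204788367382
white [438.07936508 407.96031746] 955.0 (array([758.2, 663. ]), 87.5, 73.6, 61.1)
white [117.80952381 406.61904762] 775.0 (array([507.9, 155.4]), 82.9, 71.7, 69.6)
white [546.20038536 106.40655106] 5442.5 (array([372. , 919.8]), 305.5, 52.5, -0.3)
white [246.71647765 207.3915944 ] 163795.0 (array([319.5, 494.2]), 954.8, 597.1, 70.8)
```

View pics/w1.png

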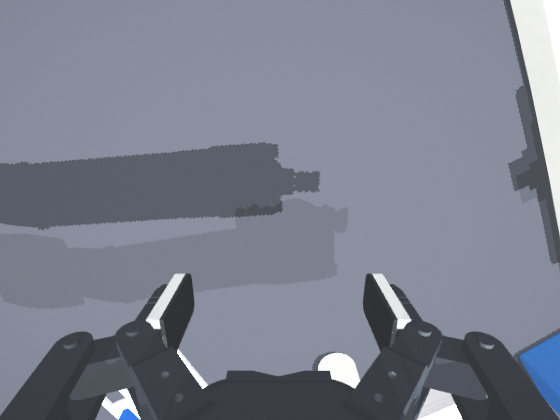

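The arm had not moved: the plan was refused, probably because each row needs all its keys. The picture shows only bare bench between the open fingers. I'll send the move again with full rows.

play_rows:
  plan:
    - {"dx": 0.018,"dy": -0.039,"dz": -0.006,"twist": 2,"grip": -0.2}
    - {"dx": 0.018,"dy": -0.039,"dz": -0.006,"twist": 2,"grip": -0.2}
    - {"dx": 0.018,"dy": -0.039,"dz": -0.006,"twist": 2,"grip": -0.2}
    - {"dx": 0.018,"dy": -0.039,"dz": -0.006,"twist": 2,"grip": -0.2}
    - {"dx": 0.018,"dy": -0.039,"dz": -0.006,"twist": 2,"grip": -0.2}
    - {"dx": 0.018,"dy": -0.039,"dz": -0.006,"twist": 2,"grip": -0.2}
    - {"dx": 0.018,"dy": -0.039,"dz": -0.006,"twist": 2,"grip": -0.2}
    - {"dx": 0.018,"dy": -0.039,"dz": -0.006,"twist": 2,"grip": -0.2}
    - {"dx": 0.018,"dy": -0.039,"dz": -0.006,"twist": 2,"grip": -0.2}
    - {"dx": 0.018,"dy": -0.039,"dz": -0.006,"twist": 2,"grip": -0.2}
    - {"dx": 0.018,"dy": -0.039,"dz": -0.006,"twist": 2,"grip": -0.2}
    - {"dx": 0.018,"dy": -0.039,"dz": -0.006,"twist": 2,"grip": -0.2}
    - {"dx": 0.018,"dy": -0.039,"dz": -0.006,"twist": 2,"grip": -0.2}
    - {"dx": 0.018,"dy": -0.039,"dz": -0.006,"twist": 2,"grip": -0.2}
    - {"dx": 0,"dy": 0,"dz": 0,"twist": 0,"grip": -0.2}
    - {"dx": 0,"dy": 0,"dz": 0,"twist": 0,"grip": -0.2}

```text
t: 1.8
tcp_pos: [0.541, 0.0351, 0.155]
tcp_rot: [[-1.0, -0.025, -0.001], [-0.025, 1.0, -0.0], [0.001, -0.0, -1.0]]
force: [-0.3, 1.1, 0.4]
gripper_width: 0.0513
grasp_force: 0.0
```

Run:
```python
from rig import *
from h import *
s=state(); print(s["t"],np.round(s["tcp_pos"],4),np.round(s["tcp_rot"],3).tolist(),s["gripper_width"])
r=read_camera("wrist"); cv2.imwrite("pics/w2.png",r["image"][:,:,::-1]); np.savez("w2.npz",**r)
for nm,R,z in(("green",GREEN,.045),("white",((0,0,120),(180,45,255)),.005)):
    for c in blobs(r,*R,amin=200): print(nm,c.reshape(-1,2).mean(0),cv2.contourArea(c),rect(plane(r,c.reshape(-1,2),z)))
```

```text
1.8 [0.541  0.0351 0.155 ] [[-1.0, -0.025, -0.001], [-0.025, 1.0, -0.0], [0.001, -0.0, -1.0]] 0.05131374860933815
green [277.48484848 227.05050505] 2129.0 (array([552.9,  35.1]), 75.4, 40.1, 1.4)
white [400.95614035 407.88596491] 852.0 (array([825.2, 204.5]), 69.3, 44.3, 35.2)
white [165.02752294 393.70642202] 906.5 (array([799.9, -97.6]), 65.3, 45.7, -32.6)
white [ 42.00529801 209.56821192] 13003.5 (array([ 576.7, -207.4]), 216.0, 97.6, -6.1)
white [416.9556962  191.33227848] 7392.0 (array([526.7, 169.6]), 172.4, 61.1, 3.3)
white [277.66932907 184.59584665] 8460.0 (array([524.4,  34.3]), 171.7, 60.7, 1.5)
white [531.61809045 174.41708543] 3310.5 (array([502.8, 293.2]), 172.3, 61.2, 1.7)
```

View pics/w2.png

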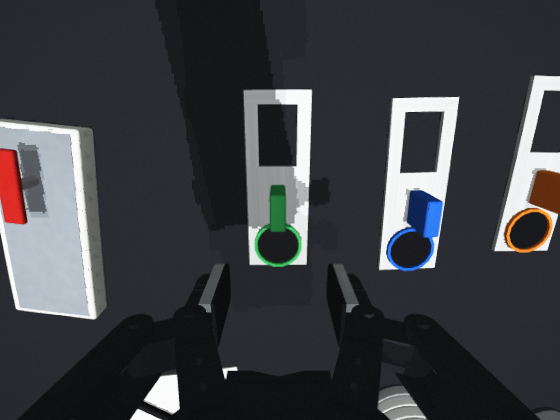

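The carrier measures 172 x 61 mm with its centre at (0.524, 0.034) and yaw 1.5°. That agrees with the first estimate, so the tool is already over the fin. I'll go down and grip.

play_rows:
  newtons: 25
  plan:
    - {"dx": 0,"dy": 0,"dz": -0.03,"twist": 0,"grip": -0.2}
    - {"dx": 0,"dy": 0,"dz": -0.03,"twist": 0,"grip": -0.2}
    - {"dx": 0,"dy": 0,"dz": -0.03,"twist": 0,"grip": -0.2}
    - {"dx": 0,"dy": 0,"dz": -0.03,"twist": 0,"grip": -0.2}
    - {"dx": 0,"dy": 0,"dz": -0.013,"twist": 0,"grip": -0.2}
    - {"dx": 0,"dy": 0,"dz": 0,"twist": 0,"grip": 0.2}
    - {"dx": 0,"dy": 0,"dz": 0,"twist": 0,"grip": 1}
    - {"dx": 0,"dy": 0,"dz": 0,"twist": 0,"grip": 1}
    - {"dx": 0,"dy": 0,"dz": 0,"twist": 0,"grip": 1}
    - {"dx": 0,"dy": 0,"dz": 0,"twist": 0,"grip": 1}

```text
t: 2.85
tcp_pos: [0.5422, 0.0365, 0.0237]
tcp_rot: [[-1.0, -0.028, 0.002], [-0.028, 1.0, 0.001], [-0.002, 0.0, -1.0]]
force: [-1.3, -0.8, 6.5]
gripper_width: 0.0137
grasp_force: 28.2
```

play_rows:
  plan:
    - {"dx": 0,"dy": 0,"dz": 0.02,"twist": 0,"grip": 1}
    - {"dx": 0,"dy": 0,"dz": 0.03,"twist": 0,"grip": 1}
    - {"dx": 0.008,"dy": -0.012,"dz": 0.025,"twist": -0.6,"grip": 1}
    - {"dx": 0.016,"dy": -0.03,"dz": 0,"twist": -0.9,"grip": 1}
    - {"dx": 0.016,"dy": -0.03,"dz": 0,"twist": -0.9,"grip": 1}
    - {"dx": 0.016,"dy": -0.03,"dz": 0,"twist": -0.9,"grip": 1}
    - {"dx": 0.016,"dy": -0.03,"dz": 0,"twist": -0.9,"grip": 1}
    - {"dx": 0.016,"dy": -0.03,"dz": 0,"twist": -0.9,"grip": 1}
    - {"dx": 0.016,"dy": -0.03,"dz": 0,"twist": -0.9,"grip": 1}
    - {"dx": 0.014,"dy": -0.03,"dz": 0,"twist": -0.9,"grip": 1}
    - {"dx": 0.006,"dy": -0.016,"dz": 0,"twist": 0,"grip": 1}
    - {"dx": 0,"dy": 0,"dz": 0,"twist": 0,"grip": 1}
    - {"dx": 0,"dy": 0,"dz": 0,"twist": 0,"grip": 1}
    - {"dx": 0,"dy": 0,"dz": 0,"twist": 0,"grip": 1}

```text
t: 4.25
tcp_pos: [0.6647, -0.1998, 0.0972]
tcp_rot: [[-0.996, 0.091, -0.001], [0.091, 0.996, 0.002], [0.001, 0.001, -1.0]]
force: [-0.4, 0.4, -1.8]
gripper_width: 0.0136
grasp_force: 26.9
```

Run:
```python
from rig import *
from h import *
s=state(); print(s["t"],np.round(s["tcp_pos"],4),np.round(s["tcp_rot"],3).tolist(),s["gripper_width"])
a=[]
for n in("wrist","side"):
    r=read_camera(n); np.savez(n+"3.npz",**r); im=r["image"][:,:,::-1]
    if n=="side": im=cv2.resize(im[130:340,200:440],(640,560))
    a.append(cv2.resize(im,(400,320)))
    for z in(.055,.105):
        for c in blobs(r,*RED,amin=100): print(n,z,c.reshape(-1,2).mean(0),rect(plane(r,c.reshape(-1,2),z)))
cv2.imwrite("pics/3.png",np.hstack(a))
```

```text
4.25 [ 0.6647 -0.1998  0.0972] [[-0.996, 0.091, -0.001], [0.091, 0.996, 0.002], [0.001, 0.001, -1.0]] 0.013616539317054182
wrist 0.055 [272.79166667  26.35119048] (array([ 539.6, -191.1]), 25.1, 17.1, -5.2)
wrist 0.105 [272.79166667  26.35119048] (array([ 551.4, -191.5]), 17.9, 12.3, -5.2)
side 0.055 [252.27058824 358.04705882] (array([ 362.3, -405. ]), 63.1, 18.2, -7.2)
side 0.055 [302.02857143 260.28571429] (array([ 520.4, -190.9]), 62.4, 16.9, -5.5)
side 0.105 [252.27058824 358.04705882] (array([ 356.6, -442.7]), 58.6, 16.9, -7.2)
side 0.105 [302.02857143 260.28571429] (array([ 503.4, -243.8]), 58.0, 15.7, -5.5)
```

View pics/3.png

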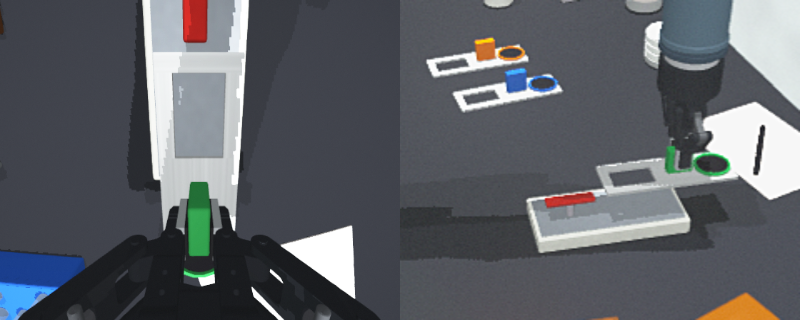

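The picture shows the carrier level in the grip and the head in line with the eye, with the head's near end at wrist pixel (195,40). Only z shifts and z turns can be commanded, so the tilt has to come from outside. I'll hook the end bar under the head's +x end and lift, so the carrier pivots in the pads.

play_rows:
  plan:
    - {"dx": 0,"dy": -0.004,"dz": -0.012,"twist": -0.2,"grip": 1}
    - {"dx": 0,"dy": 0,"dz": -0.015,"twist": 0,"grip": 1}
    - {"dx": 0,"dy": 0,"dz": -0.015,"twist": 0,"grip": 1}
    - {"dx": -0.006,"dy": 0.0005,"dz": 0,"twist": 0,"grip": 1}
    - {"dx": -0.006,"dy": 0.0005,"dz": 0,"twist": 0,"grip": 1}
    - {"dx": -0.0045,"dy": 0.0005,"dz": 0,"twist": 0,"grip": 1}
    - {"dx": 0,"dy": 0,"dz": 0,"twist": 0,"grip": 1}
    - {"dx": 0,"dy": 0,"dz": 0,"twist": 0,"grip": 1}
    - {"dx": 0,"dy": 0,"dz": 0,"twist": 0,"grip": 1}

```text
t: 5.25
tcp_pos: [0.6491, -0.2043, 0.0558]
tcp_rot: [[-0.995, 0.096, 0.001], [0.096, 0.995, -0.0], [-0.001, -0.0, -1.0]]
force: [0.5, -0.5, -2.1]
gripper_width: 0.0138
grasp_force: 26.9
```

Run:
```python
from rig import *
from h import *
s=state(); print(s["t"],np.round(s["tcp_pos"],4),np.round(s["force"],2))
a=[]
for n in("wrist","side"):
    r=read_camera(n); np.savez(n+"4.npz",**r); im=r["image"][:,:,::-1]
    if n=="side": im=im[190:310,260:420]
    else: im=im[0:300,80:480]
    a.append(cv2.resize(im,(400,300),interpolation=cv2.INTER_CUBIC))
cv2.imwrite("pics/4.png",np.hstack(a))
```

```text
5.25 [ 0.6491 -0.2043  0.0558] [ 0.55 -0.53 -2.09]
```

View pics/4.png

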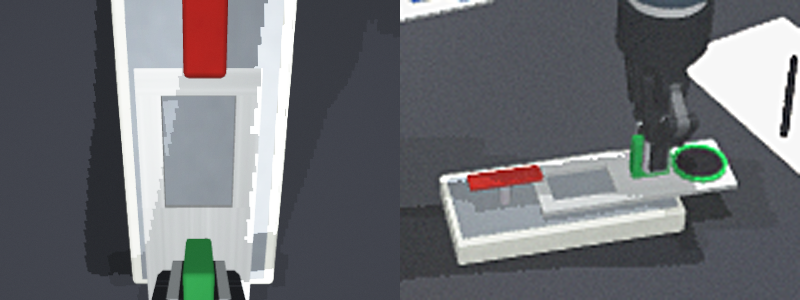

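The bar is about 5 mm under the head's +x end (wrist crop row 70 against the head's end at row 77) and centred on it. I'll lift along the arc.

play_rows:
  plan:
    - {"dx": -0.001,"dy": 0,"dz": 0.006,"twist": 0,"grip": 1}
    - {"dx": 0,"dy": 0,"dz": 0.006,"twist": 0,"grip": 1}
    - {"dx": -0.0015,"dy": 0.0001,"dz": 0.0042,"twist": 0,"grip": 1}
    - {"dx": -0.0015,"dy": 0.0002,"dz": 0.0042,"twist": 0,"grip": 1}
    - {"dx": -0.0018,"dy": 0.0002,"dz": 0.0041,"twist": 0,"grip": 1}
    - {"dx": -0.0019,"dy": 0.0002,"dz": 0.0041,"twist": 0,"grip": 1}
    - {"dx": 0,"dy": 0,"dz": 0,"twist": 0,"grip": 1}

```text
t: 6.05
tcp_pos: [0.6408, -0.2037, 0.0846]
tcp_rot: [[-0.995, 0.096, 0.0], [0.096, 0.995, -0.0], [-0.0, -0.0, -1.0]]
force: [0.1, -0.9, -2.3]
gripper_width: 0.0134
grasp_force: 26.3
```

Run:
```python
from rig import *
from h import *
s=state(); print(s["t"],np.round(s["tcp_pos"],4),np.round(s["force"],2),np.round(s["torque"],2))
a=[]
for n in("wrist","side"):
    r=read_camera(n); np.savez(n+"5.npz",**r); im=r["image"][:,:,::-1]
    if n=="side": im=im[190:310,260:420]
    else: im=im[0:300,80:480]
    a.append(cv2.resize(im,(400,300),interpolation=cv2.INTER_CUBIC))
cv2.imwrite("pics/5.png",np.hstack(a))
```

```text
6.05 [ 0.6408 -0.2037  0.0846] [ 0.09 -0.92 -2.32] [-0.14 -0.21  0.05]
```

View pics/5.png

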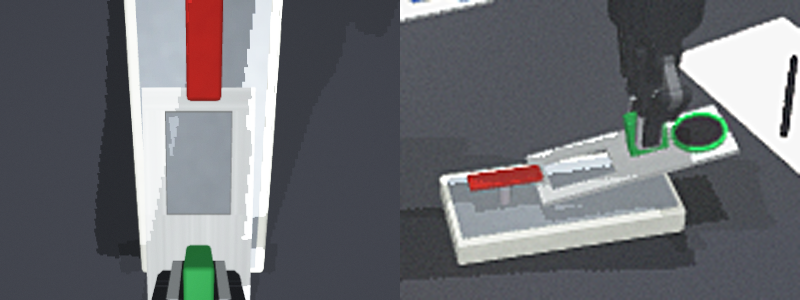

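It is tilting as intended: about 10° now, at about 2 N, with the hook holding. I'll continue to about 29°.

play_rows:
  plan:
    - {"dx": -0.0022,"dy": 0.0002,"dz": 0.0039,"twist": 0,"grip": 1}
    - {"dx": -0.0022,"dy": 0.0002,"dz": 0.0038,"twist": 0,"grip": 1}
    - {"dx": -0.0025,"dy": 0.0002,"dz": 0.0037,"twist": 0,"grip": 1}
    - {"dx": -0.0026,"dy": 0.0002,"dz": 0.0037,"twist": 0,"grip": 1}
    - {"dx": -0.0028,"dy": 0.0003,"dz": 0.0035,"twist": 0,"grip": 1}
    - {"dx": -0.0029,"dy": 0.0003,"dz": 0.0034,"twist": 0,"grip": 1}
    - {"dx": -0.003,"dy": 0.0003,"dz": 0.0033,"twist": 0,"grip": 1}
    - {"dx": -0.002,"dy": 0.0002,"dz": 0.002,"twist": 0,"grip": 1}
    - {"dx": 0,"dy": 0,"dz": 0,"twist": 0,"grip": 1}

```text
t: 7.05
tcp_pos: [0.6203, -0.2016, 0.1115]
tcp_rot: [[-0.995, 0.096, -0.0], [0.096, 0.995, 0.0], [0.0, 0.0, -1.0]]
force: [0.0, 0.1, -4.3]
gripper_width: 0.014
grasp_force: 26.1
```

Run:
```python
from rig import *
from h import *
s=state(); print(s["t"],np.round(s["tcp_pos"],4),np.round(s["force"],2),np.round(s["torque"],2))
a=[]
for n in("wrist","side"):
    r=read_camera(n); np.savez(n+"6.npz",**r); im=r["image"][:,:,::-1]
    if n=="side": im=im[190:310,260:420]
    else: im=im[0:300,80:480]
    a.append(cv2.resize(im,(400,300),interpolation=cv2.INTER_CUBIC))
cv2.imwrite("pics/6.png",np.hstack(a))
```

```text
7.05 [ 0.6203 -0.2016  0.1115] [ 0.01  0.07 -4.27] [ 0.08 -0.16  0.  ]
```

View pics/6.png

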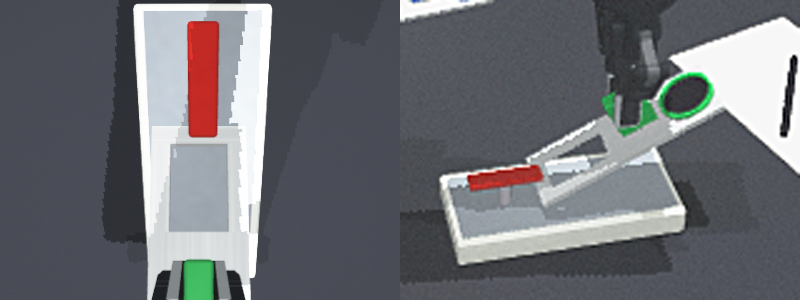

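It tilted with the hook still engaged: in the wrist crop the head end is at row 136, about 10 px past the bar end at row 126. I'll back out towards +x, rise and check the tilt by numbers.

play_rows:
  plan:
    - {"dx": 0.005,"dy": -0.0005,"dz": -0.001,"twist": 0,"grip": 1}
    - {"dx": 0.008,"dy": -0.0008,"dz": 0,"twist": 0,"grip": 1}
    - {"dx": 0.008,"dy": -0.0007,"dz": 0,"twist": 0,"grip": 1}
    - {"dx": 0,"dy": 0,"dz": 0.012,"twist": 0,"grip": 1}
    - {"dx": 0,"dy": 0,"dz": 0.015,"twist": 0,"grip": 1}
    - {"dx": 0,"dy": 0,"dz": 0,"twist": 0,"grip": 1}
    - {"dx": 0,"dy": 0,"dz": 0,"twist": 0,"grip": 1}

```text
t: 7.85
tcp_pos: [0.642, -0.204, 0.1383]
tcp_rot: [[-0.995, 0.096, 0.002], [0.096, 0.995, -0.001], [-0.002, -0.0, -1.0]]
force: [-1.2, -0.1, -1.8]
gripper_width: 0.0138
grasp_force: 26.6
```

```bash
cat > ring.py <<'E'
from h import *
O=np.array([.5817,-.1963]); u=np.array([.9956,-.0941]); nrm=np.array([.0941,.9956,0])
def ring(r):   # ring centre cast onto the dock's vertical mid-plane
    c=max(blobs(r,*GREEN,amin=60),key=lambda c:cv2.boundingRect(c)[0])
    (x,y),ax,a=cv2.fitEllipse(cv2.convexHull(c)); d=rays(r,[(x,y)])[0]; o=np.asarray(r["origin"])
    p=o+d*((np.dot(nrm[:2],O)-nrm@o)/(nrm@d)); return (x,y),ax,np.array([(p[:2]-O)@u,p[2]])
E
python3 - <<'E'
from rig import *
from ring import *
r4=dict(np.load("side4.npz")); r6=dict(np.load("side6.npz"))
s=state(); print(s["t"],np.round(s["tcp_pos"],4),np.round(s["force"],2))
r7=read_camera("side"); np.savez("side7.npz",**r7)
for r,t in((r4,(.6491,-.2043,.0558)),(r6,(.6203,-.2016,.1115)),(r7,s["tcp_pos"])):
    t=np.array(t); G=np.array([(t[:2]-O)@u,t[2]+.011]); px,ax,p=ring(r); v=p-G
    print(np.round(px,1),np.round(ax,1),"G",np.round(G,4),"ring-G",np.round(v*1000,1),"ang",np.degrees(np.arctan2(v[1],v[0])).round(1))
E
```

```text
7.85 [ 0.642  -0.204   0.1383] [-1.24 -0.07 -1.82]
[379.1 254.5] [15.4 22.7] G [0.0679 0.0668] ring-G [ 45.6 -28.2] ang -31.7
[374.  227.8] [16.5 22.9] G [0.0389 0.1225] ring-G [55.5 -5.9] ang -6.1
[385.  216.2] [16.7 23.3] G [0.0607 0.1493] ring-G [55.2 -5.6] ang -5.8
```

The tilt is about 26–28°, and the weight reads 1.8 N, so the carrier hangs free. Next I go over the head to its -x end.

play_rows:
  plan:
    - {"dx": -0.014,"dy": 0.002,"dz": 0,"twist": 0,"grip": 1}
    - {"dx": -0.02,"dy": 0.0025,"dz": 0,"twist": 0,"grip": 1}
    - {"dx": -0.02,"dy": 0.0023,"dz": 0,"twist": 0,"grip": 1}
    - {"dx": -0.02,"dy": 0.002,"dz": 0,"twist": 0,"grip": 1}
    - {"dx": -0.016,"dy": 0.0015,"dz": 0,"twist": 0,"grip": 1}
    - {"dx": -0.0083,"dy": 0.001,"dz": 0,"twist": 0,"grip": 1}
    - {"dx": 0,"dy": 0,"dz": -0.015,"twist": 0,"grip": 1}
    - {"dx": 0,"dy": 0,"dz": 0,"twist": 0,"grip": 1}
    - {"dx": 0,"dy": 0,"dz": 0,"twist": 0,"grip": 1}

```text
t: 8.8
tcp_pos: [0.5436, -0.1921, 0.1213]
tcp_rot: [[-0.995, 0.095, -0.001], [0.095, 0.995, 0.0], [0.001, 0.0, -1.0]]
force: [0.6, -1.1, -2.1]
gripper_width: 0.014
grasp_force: 26.5
```

Run:
```python
from rig import *
from ring import *
s=state(); t=s["tcp_pos"]; print(s["t"],np.round(t,4),np.round(s["force"],2)); G=np.array([(t[:2]-O)@u,t[2]+.011])
a=[]
for n in("wrist","side"):
    r=read_camera(n); np.savez(n+"8.npz",**r); im=r["image"][:,:,::-1]
    if n=="side": im=im[180:300,220:380]; px,ax,p=ring(r); v=(p-G)*1000; print("G",G.round(4),v.round(1),np.degrees(np.arctan2(v[1],v[0])).round(1))
    else: im=im[0:300,80:480]
    a.append(cv2.resize(im,(400,300),interpolation=cv2.INTER_CUBIC))
cv2.imwrite("pics/8.png",np.hstack(a))
```

```text
8.8 [ 0.5436 -0.1921  0.1213] [ 0.56 -1.14 -2.15]
G [-0.0383  0.1323] [55. -3.] -3.2
```

View pics/8.png

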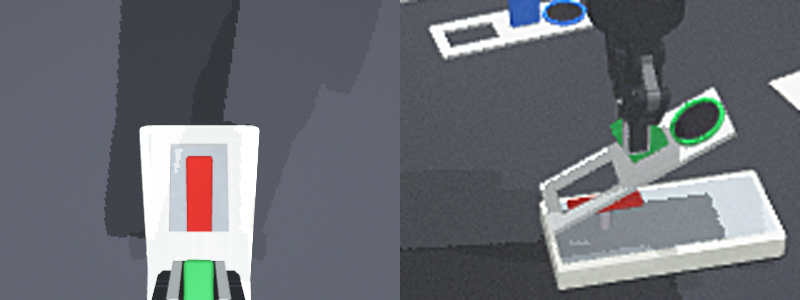

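The head shows through the eye and is centred, with the bar's inner edge (row 144) beyond the head's -x end (row 156). The tilt is about 28°. I'll lower the bar past the head, then slide +x under it.

play_rows:
  plan:
    - {"dx": 0,"dy": 0,"dz": -0.008,"twist": 0,"grip": 1}
    - {"dx": 0,"dy": 0,"dz": -0.008,"twist": 0,"grip": 1}
    - {"dx": 0,"dy": 0,"dz": -0.006,"twist": 0,"grip": 1}
    - {"dx": 0,"dy": 0,"dz": 0,"twist": 0,"grip": 1}
    - {"dx": 0.006,"dy": -0.0006,"dz": 0,"twist": 0,"grip": 1}
    - {"dx": 0.006,"dy": -0.0006,"dz": 0,"twist": 0,"grip": 1}
    - {"dx": 0.006,"dy": -0.0006,"dz": 0,"twist": 0,"grip": 1}
    - {"dx": 0.006,"dy": -0.0006,"dz": 0,"twist": 0,"grip": 1}
    - {"dx": 0.0057,"dy": -0.0004,"dz": 0,"twist": 0,"grip": 1}
    - {"dx": 0,"dy": 0,"dz": 0,"twist": 0,"grip": 1}
    - {"dx": 0,"dy": 0,"dz": 0,"twist": 0,"grip": 1}

```text
t: 10.0
tcp_pos: [0.573, -0.1952, 0.1001]
tcp_rot: [[-0.995, 0.096, -0.0], [0.096, 0.995, 0.0], [0.0, 0.0, -1.0]]
force: [-0.5, 0.0, -2.9]
gripper_width: 0.0139
grasp_force: 26.5
```

Run:
```python
from rig import *
from ring import *
s=state(); t=s["tcp_pos"]; print(s["t"],np.round(t,4),np.round(s["force"],2)); G=np.array([(t[:2]-O)@u,t[2]+.011])
r=read_camera("side"); np.savez("side9.npz",**r); px,ax,p=ring(r); v=(p-G)*1000; print("G",G.round(4),v.round(1),np.degrees(np.arctan2(v[1],v[0])).round(1))
r=read_camera("wrist"); np.savez("wrist9.npz",**r)
for c in blobs(r,*RED,amin=100): print(cv2.boundingRect(c),rect(plane(r,c.reshape(-1,2),.055)))
```

```text
10.0 [ 0.573  -0.1952  0.1001] [-0.5   0.01 -2.92]
G [-0.0088  0.1111] [54.8 -4.1] -4.3
(265, 111, 30, 104) (array([ 519.7, -189.2]), 61.4, 16.8, -5.5)
```

No contact, and the whole head is visible through the eye. I'll level it by bringing the bar onto the dock and rotating the carrier down about it.

play_rows:
  plan:
    - {"dx": 0,"dy": 0,"dz": -0.0035,"twist": 0,"grip": 1}
    - {"dx": 0,"dy": 0,"dz": -0.003,"twist": 0,"grip": 1}
    - {"dx": 0.0025,"dy": -0.0002,"dz": -0.003,"twist": 0,"grip": 1}
    - {"dx": 0.0025,"dy": -0.0003,"dz": -0.003,"twist": 0,"grip": 1}
    - {"dx": 0.0021,"dy": -0.0002,"dz": -0.0029,"twist": 0,"grip": 1}
    - {"dx": 0.0021,"dy": -0.0002,"dz": -0.0029,"twist": 0,"grip": 1}
    - {"dx": 0.0018,"dy": -0.0002,"dz": -0.003,"twist": 0,"grip": 1}
    - {"dx": 0.0018,"dy": -0.0001,"dz": -0.0031,"twist": 0,"grip": 1}
    - {"dx": 0,"dy": 0,"dz": 0,"twist": 0,"grip": 1}

```text
t: 11.0
tcp_pos: [0.5861, -0.1964, 0.0754]
tcp_rot: [[-0.995, 0.096, 0.0], [0.096, 0.995, -0.0], [-0.0, -0.0, -1.0]]
force: [3.8, 0.1, 3.4]
gripper_width: 0.0136
grasp_force: 26.6
```

Run:
```python
from rig import *
from ring import *
s=state(); t=s["tcp_pos"]; print(s["t"],np.round(t,4),np.round(s["force"],2)); G=np.array([(t[:2]-O)@u,t[2]+.011])
r=read_camera("side"); np.savez("side10.npz",**r); px,ax,p=ring(r); v=(p-G)*1000; print("G",G.round(4),v.round(1),np.degrees(np.arctan2(v[1],v[0])).round(1))
```

```text
11.0 [ 0.5861 -0.1964  0.0754] [3.79 0.12 3.4 ]
G [0.0044 0.0864] [ 52.7 -15.2] -16.1
```

The angle is about 16°, as planned, with light forces. I'll bring it down to level.

play_rows:
  plan:
    - {"dx": 0.0015,"dy": -0.0001,"dz": -0.0031,"twist": 0,"grip": 1}
    - {"dx": 0.0015,"dy": -0.0001,"dz": -0.0032,"twist": 0,"grip": 1}
    - {"dx": 0.0012,"dy": -0.0001,"dz": -0.0033,"twist": 0,"grip": 1}
    - {"dx": 0.0012,"dy": -0.0001,"dz": -0.0034,"twist": 0,"grip": 1}
    - {"dx": 0.001,"dy": -0.0001,"dz": -0.0034,"twist": 0,"grip": 1}
    - {"dx": 0.001,"dy": -0.0001,"dz": -0.0035,"twist": 0,"grip": 1}
    - {"dx": 0.0008,"dy": -0.0001,"dz": -0.0035,"twist": 0,"grip": 1}
    - {"dx": 0.0007,"dy": -0.0001,"dz": -0.0035,"twist": 0,"grip": 1}
    - {"dx": 0,"dy": 0,"dz": 0,"twist": 0,"grip": 1}

```text
t: 11.95
tcp_pos: [0.5943, -0.1971, 0.0496]
tcp_rot: [[-0.995, 0.096, -0.001], [0.096, 0.995, 0.0], [0.001, 0.0, -1.0]]
force: [-2.6, 1.1, 12.7]
gripper_width: 0.0135
grasp_force: 28.2
```

```bash
cat > chk.py <<'E'
from rig import *
from ring import *
s=state(); t=s["tcp_pos"]; print(s["t"],np.round(t,4),np.round(s["force"],2)); G=np.array([(t[:2]-O)@u,t[2]+.011])
r=read_camera("side"); px,ax,p=ring(r); v=(p-G)*1000; print("G",G.round(4),"ring",(p*1000).round(1),v.round(1),np.degrees(np.arctan2(v[1],v[0])).round(1))
E
python3 chk.py
```

```text
11.95 [ 0.5943 -0.1971  0.0496] [-2.61  1.09 12.66]
G [0.0126 0.0606] ring [60.  32.7] [ 47.4 -27.9] -30.5
```

It is level. Now I'll lift it 4 mm, still well below the head, shift about 12 mm towards -x to centre it and set it down.

play_rows:
  plan:
    - {"dx": 0,"dy": 0,"dz": 0.003,"twist": 0,"grip": 1}
    - {"dx": -0.001,"dy": 0,"dz": 0.002,"twist": 0,"grip": 1}
    - {"dx": -0.005,"dy": 0.0005,"dz": 0,"twist": 0,"grip": 1}
    - {"dx": -0.0055,"dy": 0.0005,"dz": 0,"twist": 0,"grip": 1}
    - {"dx": -0.001,"dy": 0.0001,"dz": 0,"twist": 0,"grip": 1}
    - {"dx": 0,"dy": 0,"dz": 0,"twist": 0,"grip": 1}

```text
t: 12.6
tcp_pos: [0.5816, -0.1961, 0.0537]
tcp_rot: [[-0.995, 0.096, -0.001], [0.096, 0.995, 0.0], [0.001, 0.0, -1.0]]
force: [-0.4, -0.6, -2.4]
gripper_width: 0.0136
grasp_force: 26.0
```

```bash
python3 chk.py
python3 - <<'E'
from rig import *
from ring import *
# fin/ring offset calibration from the bench view, and the level grip view
r=dict(np.load("side0.npz")); c=max(blobs(r,*GREEN,amin=60),key=lambda c:cv2.boundingRect(c)[0]); (x,y),ax,a=cv2.fitEllipse(cv2.convexHull(c))
P=plane(r,[(x,y)],.0075)[0]; print("ring-fin on bench mm",((P[:2]-[.5404,.0347])*1000).round(1))
w=read_camera("wrist"); np.savez("w12.npz",**w); cv2.imwrite("pics/12.png",w["image"][:,:,::-1])
# eye: grey opening amid bright plate; plate top z ~ .034
for c in blobs(w,*RED,amin=100): print(cv2.boundingRect(c),rect(plane(w,c.reshape(-1,2),.055)))
g=cv2.cvtColor(w["image"],cv2.COLOR_RGB2GRAY); print("col profile x=280:",[int(v) for v in g[60:260:4,255]])
E
```

```text
12.6 [ 0.5816 -0.1961  0.0537] [-0.35 -0.57 -2.42]
G [-0.0001  0.0647] ring [19.8 46.3] [ 19.9 -18.4] -42.7
ring-fin on bench mm [47.4  2. ]
(260, 87, 41, 141) (array([ 519.7, -189.2]), 61.4, 17.0, -5.5)
col profile x=280: [253, 193, 195, 200, 249, 247, 246, 246, 247, 248, 175, 197, 197, 198, 199, 197, 195, 196, 197, 195, 197, 160, 157, 158, 159, 159, 158, 157, 157, 156, 155, 159, 160, 160, 157, 158, 157, 142, 218, 217, 216, 216, 216, 217, 216, 216, 214, 214, 215, 213]
```

```bash
cat > eye.py <<'E'
from ring import *
def eye(w,zt):
    g=cv2.cvtColor(w["image"],cv2.COLOR_RGB2GRAY).astype(int)
    for col in (252,254,256,306,310):
        p=g[40:260,col]; d=np.abs(np.diff(p)); rows=[i for i in range(1,len(d)-1) if d[i]>25 and d[i]>=d[i-1] and d[i]>=d[i+1]]
        P=plane(w,[(col,r+40.5) for r in rows],zt); X=(P[:,:2]-O)@u*1000
        print(col,[(r+40,int(p[r]),int(p[r+1]),round(float(x),1)) for r,x in zip(rows,X)])
    for row in (150,180):
        p=g[row,200:360]; d=np.abs(np.diff(p)); c=[i for i in range(1,len(d)-1) if d[i]>20 and d[i]>=d[i-1] and d[i]>=d[i+1]]
        P=plane(w,[(i+200.5,row) for i in c],zt); Y=(P-np.r_[O,0])@nrm*1000
        print("row",row,[(i+200,int(p[i]),int(p[i+1]),round(float(y),1)) for i,y in zip(c,Y)])
E
python3 - <<'E'
from eye import *
eye(dict(np.load("w12.npz")),.035)
E
```

```text
252 [(51, 46, 139, -109.8), (52, 139, 232, -109.4), (62, 238, 201, -105.1), (72, 200, 250, -100.9), (99, 230, 176, -89.0), (102, 158, 186, -87.6), (154, 189, 157, -62.9), (210, 173, 214, -33.3)]
254 [(51, 46, 140, -109.8), (62, 237, 202, -105.1), (72, 200, 250, -100.9), (99, 229, 176, -89.0), (102, 158, 187, -87.6), (142, 191, 161, -68.9), (210, 174, 215, -33.3)]
256 [(51, 46, 143, -109.8), (62, 237, 203, -105.1), (72, 201, 250, -100.9), (99, 229, 175, -89.0), (102, 156, 186, -87.6), (142, 192, 160, -68.9), (210, 176, 217, -33.3)]
306 [(51, 38, 125, -109.7), (62, 203, 161, -105.1), (72, 156, 226, -100.8), (99, 195, 162, -89.0), (210, 174, 215, -33.3)]
310 [(52, 122, 212, -109.3), (62, 203, 162, -105.1), (72, 152, 226, -100.8), (99, 195, 161, -89.0), (210, 173, 214, -33.3)]
row 150 [(208, 252, 195, -34.4), (218, 199, 231, -29.3), (242, 242, 169, -17.3), (244, 172, 196, -16.3), (254, 187, 158, -11.3), (259, 143, 81, -8.8), (300, 109, 155, 11.7), (313, 150, 184, 18.2), (336, 223, 247, 29.7)]
row 180 [(210, 250, 221, -34.4), (211, 221, 192, -33.9), (220, 203, 232, -29.3), (243, 241, 192, -17.4), (260, 136, 64, -8.6), (299, 81, 123, 11.5), (312, 147, 182, 18.2)]
```

The eye spans X = -89.0 to -33.3 mm (ideal -90 to -34), and y and yaw are within 1 mm and 0.5°. I'll nudge it 1 mm towards -x, set it down, release and rise.

play_rows:
  plan:
    - {"dx": -0.001,"dy": 0.0001,"dz": -0.002,"twist": 0,"grip": 1}
    - {"dx": 0,"dy": 0,"dz": -0.002,"twist": 0,"grip": 1}
    - {"dx": 0,"dy": 0,"dz": -0.0005,"twist": 0,"grip": 1}
    - {"dx": 0,"dy": 0,"dz": 0,"twist": 0,"grip": 1}
    - {"dx": 0,"dy": 0,"dz": 0,"twist": 0,"grip": 0.3}
    - {"dx": 0,"dy": 0,"dz": 0,"twist": 0,"grip": -0.1}
    - {"dx": 0,"dy": 0,"dz": 0,"twist": 0,"grip": -0.2}
    - {"dx": 0,"dy": 0,"dz": 0,"twist": 0,"grip": -0.2}
    - {"dx": 0,"dy": 0,"dz": 0,"twist": 0,"grip": -0.2}
    - {"dx": 0,"dy": 0,"dz": 0.02,"twist": 0,"grip": -0.2}
    - {"dx": 0,"dy": 0,"dz": 0.03,"twist": 0,"grip": -0.2}
    - {"dx": 0,"dy": 0,"dz": 0.03,"twist": 0,"grip": -0.2}
    - {"dx": 0,"dy": 0,"dz": 0.03,"twist": 0,"grip": -0.2}
    - {"dx": 0,"dy": 0,"dz": 0,"twist": 0,"grip": -0.2}
    - {"dx": 0,"dy": 0,"dz": 0,"twist": 0,"grip": -0.2}

```text
t: 14.2
tcp_pos: [0.5816, -0.1961, 0.16]
tcp_rot: [[-0.995, 0.096, 0.001], [0.096, 0.995, -0.0], [-0.001, -0.0, -1.0]]
force: [-0.4, -0.3, 0.1]
gripper_width: 0.051
grasp_force: 0.0
```

Run:
```python
from rig import *
from ring import *
a=[]
for n in("wrist","side"):
    r=read_camera(n); np.savez(n+"13.npz",**r); im=r["image"][:,:,::-1]
    if n=="side": im=im[190:310,260:420]
    else: im=im[0:300,80:480]
    a.append(cv2.resize(im,(400,300),interpolation=cv2.INTER_CUBIC))
    if n=="wrist":
        for c in blobs(r,*RED,amin=100): print(cv2.boundingRect(c),rect(plane(r,c.reshape(-1,2),.055)))
        g=cv2.cvtColor(r["image"],cv2.COLOR_RGB2GRAY).astype(int)
        for col in (262,300):
            p=g[:,col]; d=np.abs(np.diff(p)); rr=[i for i in range(1,300) if d[i]>20 and d[i]>=d[i-1] and d[i]>=d[i+1]]
            X=(plane(r,[(col,i+.5) for i in rr],.03)[:,:2]-O)@u*1000; print(col,list(zip(rr,X.round(1).tolist())))
        for c in blobs(r,*GREEN,amin=100): print("green",cv2.boundingRect(c))
    
cv2.imwrite("pics/13.png",np.hstack(a))
```

```text
(268, 99, 23, 81) (array([ 519.9, -189.1]), 60.7, 16.5, -5.2)
262 [(76, -110.6), (82, -106.1), (87, -102.3), (103, -89.9), (147, -54.1), (170, -34.1), (235, 28.0), (240, 33.2), (266, 61.2), (270, 65.6), (286, 84.0)]
300 [(76, -110.6), (82, -106.1), (87, -102.3), (103, -89.9), (155, -47.2), (166, -37.6), (187, -18.6), (214, 7.0), (239, 32.2), (241, 34.3), (264, 59.0), (286, 84.1)]
green (254, 191, 49, 85)
```

View pics/13.png

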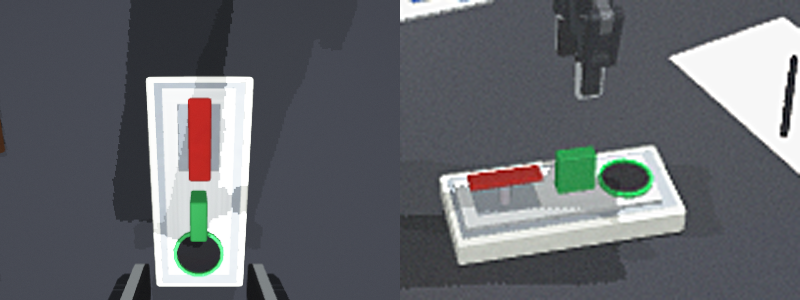

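The carrier lies flat on the dock in line with it. The eye spans -89.9 to -34.1 mm and both ends sit under the head. The gripper is clear, so I'm handing in.

```bash
python3 -c "
from rig import *
print(sign_off())"
```

```text
the job is handed in; nothing more can be done
None
```

The green carrier lies flat and in line on the white dock, its eye locked under the stud's head and its handle within about 1 mm of the dock's origin; it is released, the orange and blue carriers were not touched, and the job was handed in at about 14 s (no verdict was shown).

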